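# Tamp the heaped potatoes level in the bin

### The arm

A 6-joint arm with a two-finger parallel gripper is mounted at the origin on the work surface. World frame = base frame: x ahead of the robot, y to its left, z up, the work surface at z = 0. Lengths are in mm, angles in rad, forces in N, time in s.
With the tool pointing down it reaches from about 250 to 850 mm from the base axis. Payload 12.5 kg.
Tool frame: the origin (TCP) lies midway between the tips of the shut fingers; the grasp point (between the pads) lies 19 mm behind it (grasp_offset is the distance from the TCP to the grasp point, in mm); z points along the fingers, y is the line along which they close (so a half turn about z gives the same grasp; the last joint's range is limited). The gripper opens to 93 mm and grips with 3 to 60 N. Pads are 15 mm wide; open, the fingers measure 128 mm over their backs; the gripper's body (75 mm by 188 mm) begins 65 mm behind the grasp point.
Start: joints at [1.191, 0.351, 1.652, -0, 1.139, -0.085], TCP at [159.77, 526.268, 218.633] pointing down, gripper open.
Joint ranges: [-2.75, 2.75], [-0.79, 2.1], [0.01, 2.65], [-1.57, 4.71], [0.07, 3.14], [-2.87, 2.87]. Speed limits (rad/s): [2.22, 2.22, 2.79, 3.14, 3.14, 3.14].

### API

Orientations are given as a rotation vector (axis times angle).
In Python, from plant import read_state, grab_frame, camera_info, sign_off, cut_out, place_of, grasp_offset gives the robot as it stands.
- The arm moves only by the tool move_arm, never from a script. Its argument "moves" is a list of rows, each an object with "translation": the shift along the tool's x, y, z in mm, a list of three; "dr": the turn, a rotation vector about the tool's x, y, z in rad, a list of three. In form: [{"translation": [dx, dy, dz], "dr": [ax, ay, az]}, ...]. A call has 1 to 20 rows; each row shifts and turns the commanded pose from where the row before left it, along the tool's axes as they then stand; what a row does not reach is not made up. A row lasts 1/8 s, in which the tool goes at most 62.5 mm and 10.7 degrees, less where a joint would pass 70% of its speed; a pose out of reach is approached as far as the arm can. A call with a gripper value outside its range is refused whole. "jaw" is the closure, from 0 (fully open) to 1 (shut), set as the call begins (left out, the last holds). The fingers move at their own pace and stop on an object; the grip force is fixed at half the most. Time passes only in rows, so rows that do not move let the fingers close. It gives the time, the measured TCP pose, the force, the opening and the grip force at its end, in the units of the state.
- read_state(): the state, without advancing time (a new reading comes with each control period).
- grab_frame(name): name is "scene" or "top"; returns the picture (420x560x3 uint8, red, green, blue); there is no depth.
- camera_info(name): a dict with "intrinsics" (3x3 intrinsics, pixels), "R" (3x3) and "t" (3): a world point X has camera coordinates R X + t. Camera axes: x right, y down, z forward; pixel columns grow to the right and rows downward; lengths in mm; the calibration is good to about 2 mm. A picture is of the moment at which its call begins. camera_info takes no time and is no camera call.
- sign_off(): hands the job in; it is judged then, once.
Trained networks look in the newest picture that a camera, given by its name, has taken for a name from the list of things; names that differ only in an ending like _2 or _b are one class to them, and where a whole thing is asked for, a point or a joint stands for the part that bears it (a point fixed in the world has none). Each returns a list of dicts, best first, with "p" (0 to 1); they miss things now and then, are a little off and sometimes report something else, mostly with a low value. They report only what shows in the picture. A call takes as long as a camera call. They do not tell look-alikes from the thing itself.
- cut_out(target, camera): "pixels" (420x560 bool, what is visible of it) and "at" ([column, row] in pixels, amid what is visible of it).
- place_of(target, camera): "at" ([column, row] in pixels: a listed point, or the origin of a listed thing).
The state is a dict: "time": time; "q": joint angles; "qd": joint speeds; "tau": joint torques, N m; "tool_pos": TCP position; "tool_rot": TCP orientation; "force": force on the tool from outside, world axes, zero at the start; "ft_torque": the same for the moment, N m; "opening": finger opening in mm; "grasp_force": force on a finger pad.
Only numpy, scipy, OpenCV 4.12 (cv2) and the standard library are available. Lean on these libraries where they do the work, as an engineer would, in place of code of your own. Each camera call takes 0.05 s, during which the arm holds its last target. There are 200 camera calls.

### The job

The small potatoes are heaped above the rim of the blue bin. Pick the tamper off its rest, stand it upright on its plate on the middle of the cork trivet and let go, then take it again by the upper half of its handle and press its plate gently down on the heap, without mashing anything, until all five potatoes lie in one level layer on the bin floor. Then stand the tamper back upright on the middle of the trivet and let go; touch the potatoes only with the tamper and leave the jars, mug and bottle alone.

Things in the scene. Friction and masses are not known exactly. Their poses are not given: they have to be found in the camera images.
- tamper: Steel plate 84 (x) x 62 (y) x 12 mm with a square wooden handle 24 x 24 mm up from its middle, 120 mm high in all, about 0.25 kg, centre of mass about 21 mm up. Origin: centre of the plate's underside (pressing face); z runs up the handle. Starts leaning on its rest: lower 84 mm plate edge on the tray, handle propped on the bar near its end and rising 20 degrees above level; its x axis is level.
- rest: Fixed terracotta rest: tray 150 x 100 x 5 mm with a 3 mm lip behind the plate at its +x side; 43 mm to -x of the origin a steel bar runs across (top 56 mm above the counter) between posts 60 mm high, 50 mm apart. Origin: centre of the underside. The handle points to its -x; the tamper's origin starts 52 mm to its +x.
- trivet: Fixed round cork trivet, 140 mm across, 8 mm thick. Origin: centre of its underside.
- bin: Fixed smooth blue open bin, outside 196 (x) x 84 (y) x 50 mm, inside 186 x 74, walls and floor 5 mm, low ribs (under 2 mm) across the floor. Origin: centre of underside. The plate fits in with its 84 mm side along bin x (6 mm free each side in y). All five potatoes just fit side by side in one layer, top 41 mm above the underside. A straight press of about 10 N on the heap drives the lower ones apart.
- potato1: Fingerling potato: tan rod with round ends, radius 18 mm, length 70 mm, 35 to 65 g, rigid, smooth, loose. Origin: its centre; its y axis runs along its length and starts along the bin's y. Starts on the bin floor (centre 23 mm above the bin's underside), one of three in a row along the bin, 57 mm apart, held by low ribs.
- potato2: Fingerling potato: tan rod with round ends, radius 18 mm, length 70 mm, 35 to 65 g, rigid, smooth, loose. Origin: its centre; its y axis runs along its length and starts along the bin's y. Starts on the bin floor (centre 23 mm above the bin's underside), one of three in a row along the bin, 57 mm apart, held by low ribs.
- potato3: Fingerling potato: tan rod with round ends, radius 18 mm, length 70 mm, 35 to 65 g, rigid, smooth, loose. Origin: its centre; its y axis runs along its length and starts along the bin's y. Starts on the bin floor (centre 23 mm above the bin's underside), one of three in a row along the bin, 57 mm apart, held by low ribs.
- potato4: Fingerling potato: tan rod with round ends, radius 18 mm, length 70 mm, 35 to 65 g, rigid, smooth, loose. Origin: its centre; its y axis runs along its length and starts along the bin's y. Starts heaped on top, in the gap between two floor potatoes, 28 mm from the bin's middle (centre 45 mm above the bin's underside, its top 13 mm above the rim).
- potato5: Fingerling potato: tan rod with round ends, radius 18 mm, length 70 mm, 35 to 65 g, rigid, smooth, loose. Origin: its centre; its y axis runs along its length and starts along the bin's y. Starts heaped on top, in the gap between two floor potatoes, 28 mm from the bin's middle (centre 45 mm above the bin's underside, its top 13 mm above the rim).
- mug: Bystander, loose, to be left where it stands. Origin at the centre of its underside. Blue mug, 76 mm across, 90 mm high.
- spice_jar: Bystander, loose, to be left where it stands. Origin at the centre of its underside. Spice jar with a red cap, 48 mm across, 100 mm high.
- salt_jar: Bystander, loose, to be left where it stands. Origin at the centre of its underside. White jar with a black cap, 60 mm across, 85 mm high.
- soap: Bystander, loose, to be left where it stands. Origin at the centre of its underside. Green bottle with a white cap, 60 mm across, 170 mm high.
Things that resemble listed ones, but are neither listed nor needed, are in the scene too. Leave any yellow look-alike of the tamper alone. Several things look just like the bin: the one meant starts farthest to the robot's right.

How it is judged:
By the outcome, as a careful person would: the job done as asked, in the order asked, and still so for the second after the job is handed in, with the robot touching nothing.
It also fails if it takes over 72 s, if anything falls off the work surface, if the arm or the gripper's body presses on something with over 40 N, if the wrist force passes 120 N, or if a joint passes its speed limit or range.

## Working session

There is one attempt and no reset: what is moved stays moved. The work goes in short steps, Python scripts to look and compute and a tool call to move; the robot and the scene stay as the last step left them, time stands still between calls to the robot, and variables do not carry over. Pictures are saved under pics/ and viewed, at most 10 in all, crops included, and the job is handed in when it is done.

Besides the shell and the picture viewer there is one more tool, called after "Call:" as name(argument=value, ...) on one line, values as JSON. move_arm: Moves the arm, as the interface text tells. Its arguments: {"type":"object","properties":{"moves":{"type":"array"},"jaw":{"type":"number"}},"required":["moves"]}

```bash
mkdir -p pics; ls; cat > h.py <<'E'
import numpy as np, cv2
from plant import *
from scipy.spatial.transform import Rotation as Ro
def ray(cam,px):
    c=camera_info(cam);K=np.array(c["intrinsics"]);R=np.array(c["R"]);t=np.array(c["t"])
    d=R.T@np.linalg.solve(K,[px[0],px[1],1.]);return -R.T@t,d
def at_z(cam,px,z):
    o,d=ray(cam,px);return o+d*(z-o[2])/d[2]
def proj(cam,X):
    c=camera_info(cam);p=np.array(c["intrinsics"])@(np.array(c["R"])@np.array(X,float)+np.array(c["t"]));return p[:2]/p[2]
def tri(a,b):
    (o1,d1),(o2,d2)=ray("top",a),ray("scene",b)
    s=np.linalg.lstsq(np.c_[d1,-d2],o2-o1,rcond=None)[0]
    p,q=o1+d1*s[0],o2+d2*s[1];return (p+q)/2,np.linalg.norm(p-q)
def save(cam,name,crop=None,k=1):
    im=grab_frame(cam)[:,:,::-1]
    if crop: x0,y0,x1,y1=crop; im=im[y0:y1,x0:x1]
    cv2.imwrite("pics/"+name,cv2.resize(im,None,fx=k,fy=k,interpolation=cv2.INTER_CUBIC))
E
python3 - <<'E'
from h import *
np.set_printoptions(precision=1,suppress=True)
save("top","top0.png",k=1.4); save("scene","scene0.png",k=1.4)
print(grasp_offset, read_state())
zs=dict(tamper=0,rest=0,trivet=0,bin=0,potato4=45,mug=0,spice_jar=0,salt_jar=0,soap=0)
for n,z in zs.items():
    for cam in("top","scene"):
        print(n,cam,[(np.round(r["at"],1).tolist(),round(r["p"],2),at_z(cam,r["at"],z)[:2]) for r in place_of(n,cam)])
E
```

```text
pics
18.8 {'time': 0.1, 'q': array([ 1.2,  0.4,  1.7, -0. ,  1.1, -0.1]), 'qd': array([-0.,  0., -0., -0., -0., -0.]), 'tau': array([  0. , -49.8, -28.6,   0.1,   0. ,  -0. ]), 'tool_pos': array([159.7, 526. , 218.2]), 'tool_rot': array([-0.5, -3.1,  0. ]), 'force': array([-0.8, -0. ,  0.6]), 'ft_torque': array([ 0., -0., -0.]), 'grasp_force': 0.0, 'opening': 92.98869447450735}
tamper top [([301.2, 292.1], 0.68, array([364.3, -38.6])), ([303.1, 225.4], 0.67, array([547.9, -41.2]))]
tamper scene [([255.6, 186.5], 0.7, array([329.4, -39.8])), ([265.3, 217.8], 0.68, array([520.6, -25.7])), ([354.5, 212.3], 0.68, array([533. , 271.1]))]
rest top [([285.6, 227.4], 0.79, array([541.6,   7.3])), ([304.6, 218.2], 0.54, array([568. , -45.1])), ([452.8, 248.5], 0.53, array([ 490.9, -457.8]))]
rest scene [([275.3, 220.5], 0.76, array([539.8,   5. ])), ([354.9, 213.3], 0.65, array([538.7, 271. ])), ([196.7, 237.4], 0.5, array([ 591.1, -249.6])), ([264.2, 217.3], 0.48, array([517.3, -29. ]))]
trivet top [([377.4, 214.1], 0.8, array([ 582.9, -247.6]))]
trivet scene [([194.4, 236.5], 0.94, array([ 
[... 605 characters left out ...]
, array([584. , 238.1]))]
mug top [([455.8, 248.4], 0.63, array([ 491.4, -466.2]))]
mug scene [([408.5, 199.9], 0.7, array([489.8, 471.9])), ([130.1, 224.0], 0.57, array([ 490.6, -465.4]))]
spice_jar top [([241.4, 144.3], 0.78, array([771.8, 134.7]))]
spice_jar scene [([333.3, 264.8], 0.98, array([774.5, 145.1])), ([359.0, 222.6], 0.56, array([589.7, 271.2]))]
salt_jar top [([335.1, 144.8], 0.93, array([ 775.3, -127.7])), ([282.9, 225.0], 0.51, array([548.1,  14.9]))]
salt_jar scene [([241.1, 275.1], 0.68, array([ 780.1, -123.5]))]
soap top [([116.0, 242.6], 0.77, array([491.7, 474.2])), ([239.9, 142.0], 0.46, array([778.2, 139. ]))]
soap scene [([411.1, 197.5], 0.85, array([477.2, 485.7]))]
```

View pics/top0.png

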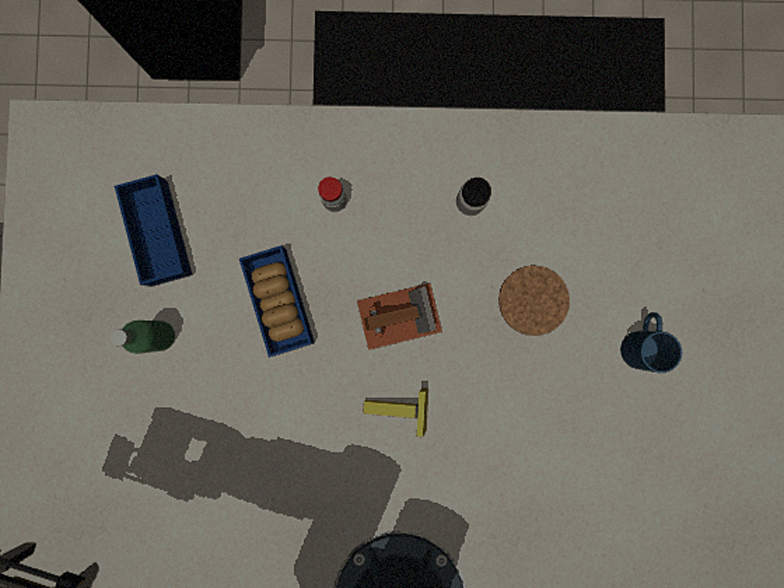

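View pics/scene0.png

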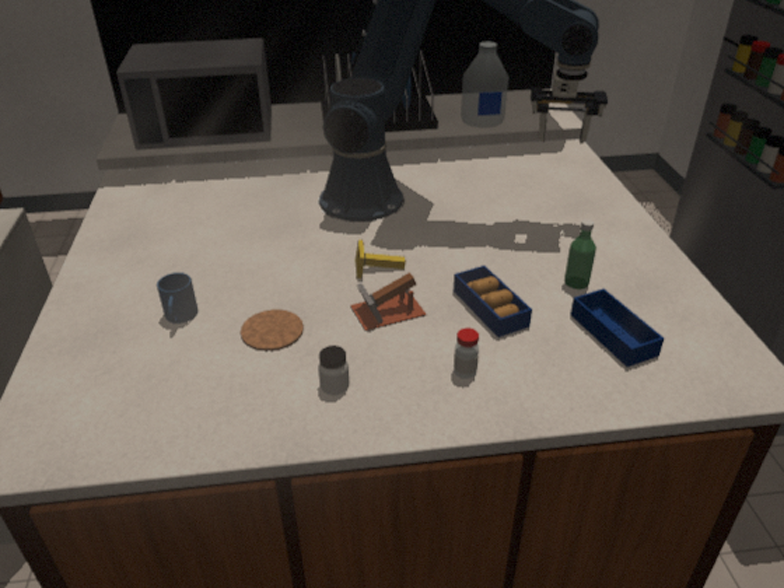

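Top view: the steel-and-wood tamper lies on the terracotta rest at about (287,225). Its yellow look-alike, which I'll leave alone, is at (284,291). The bins are a potato-filled one at (198,215) and an empty one at (110,165). The filled one is farther to the robot's right (-y), so it is the one meant. The trivet is at (381,214). Next I'll fit poses and check a close crop.

```bash
cat >> h.py <<'E'
from scipy.optimize import minimize
def box(x0,x1,y0,y1,z0,z1): return np.array([[x,y,z] for x in(x0,x1) for y in(y0,y1) for z in(z0,z1)],float)
S=8
def render(cam,boxes,R,t):
    m=np.zeros((420*S//2,560*S//2),np.uint8)
    for b in boxes:
        p=np.array([proj(cam,R.apply(v)+t) for v in b])
        h=cv2.convexHull(((p+.5)*S/2-.5).astype(np.float32)); cv2.fillConvexPoly(m,np.round(h).astype(np.int32),1)
    return m>0
def fit(masks,boxes,pose,x0,step=(8,8,.1)):
    M={c:cv2.resize(m.astype(np.float32),None,fx=S/2,fy=S/2,interpolation=cv2.INTER_LINEAR)>.5 for c,m in masks.items()}
    def cost(p):
        s=0
        for c,m in M.items():
            r=render(c,boxes,*pose(p)); s+=1-(r&m).sum()/max(1,(r|m).sum())
        return s/len(M)
    sim=np.array([x0]+[np.array(x0)+np.eye(len(x0))[i]*step[i] for i in range(len(x0))])
    r=minimize(cost,x0,method="Nelder-Mead",options=dict(initial_simplex=sim,xatol=.05,fatol=1e-4,maxiter=150)); return r.x,r.fun
def flat(p): return Ro.from_euler("z",p[2]),np.array([p[0],p[1],0.])
TB=[box(-42,42,-31,31,0,12),box(-12,12,-12,12,12,120)]
# leaning tamper: rows = tamper axes; handle along (-cos20,0,sin20) in rest frame
c,s=np.cos(np.radians(20)),np.sin(np.radians(20))
L=Ro.from_matrix(np.array([[0,1,0],[-s,0,-c],[-c,0,s]]).T) # x=+y_r, y=(-s,0,-c), z=(-c,0,s)
def lean(p): 
    R=Ro.from_euler("z",p[2])
    return R*L, np.array([p[0],p[1],0])+R.apply([52,0,5+31*c])
def pick(n,cam,near):
    return min((r for r in cut_out(n,cam)),key=lambda r:np.hypot(*(np.array(r["at"])-near)))
E
python3 - <<'E'
from h import *
np.set_printoptions(precision=2,suppress=True)
print(L.as_matrix())
grab_frame("top");grab_frame("scene")
near={"tamper":((287,225),(275,212)),"bin":((198,215),(350,214)),"trivet":((381,214),(194,236)),"rest":((285,227),(275,220))}
out={}
for n,(a,b) in near.items():
    out[n]={}
    for cam,px in(("top",a),("scene",b)):
        r=pick(n,cam,px); out[n][cam]=r["pixels"]; print(n,cam,r["at"],r["p"],r["pixels"].sum())
for cams in(("top",),("scene",),("top","scene")):
    print(cams,"bin",fit({c:out["bin"][c] for c in cams},[box(-98,98,-42,42,0,50)],flat,[575,243,.25+0]))
    print(cams,"lean",fit({c:out["tamper"][c] for c in cams},TB,lean,[541,6,-1.3]))
    print(cams,"rest",fit({c:out["rest"][c] for c in cams},[box(-75,75,-50,50,0,5)],flat,[541,6,-1.3]))
    th=np.linspace(0,2*np.pi,40)
    tv=np.array([[70*np.cos(a),70*np.sin(a),z] for a in th for z in(0,8)])
    print(cams,"trivet",fit({c:out["trivet"][c] for c in cams},[tv],lambda p:(Ro.identity(),np.array([p[0],p[1],0])),[584,-250],(8,8)))
save("top","crop1.png",(160,160,420,320),3)
E
```

```text
[[-0.   -0.34 -0.94]
 [ 1.   -0.   -0.  ]
 [-0.   -0.94  0.34]]
tamper top [296.7, 228.0] 0.95 732
tamper scene [274.7, 209.9] 0.56 522
bin top [206.3, 208.4] 0.85 1183
bin scene [345.7, 220.3] 0.55 1159
trivet top [382.1, 212.8] 0.71 1993
trivet scene [193.3, 235.1] 0.83 1010
rest top [280.3, 229.6] 0.65 1243
rest scene [277.6, 222.5] 0.79 776
('top',) bin (array([569.96, 245.9 ,   0.31]), np.float64(0.5496586866647437))
('top',) lean (array([545.81,  12.5 ,  -1.3 ]), np.float64(0.08194632475909847))
('top',) rest (array([545.62,   9.79,  -1.32]), np.float64(0.3839414231178422))Traceback (most recent call last):
  File "<stdin>", line 17, in <module>
  File "h.py", line 36, in fit
    r=minimize(cost,x0,method="Nelder-Mead",options=dict(initial_simplex=sim,xatol=.05,fatol=1e-4,maxiter=150)); return r.x,r.fun
    res = _minimize_neldermead(fun, x0, args, callback, bounds=bounds,
                               **options)
    fxcc = func(xcc)
    fx = function(np.copy(x), *(wrapper_args + args))
  File "h.py", line 33, in cost
    r=render(c,boxes,*pose(p)); s+=1-(r&m).sum()/max(1,(r|m).sum())
  File "h.py", line 25, in render
    p=np.array([proj(cam,R.apply(v)+t) for v in b])
                ~~~~^^^^^^^^^^^^^^^^^^
  File "h.py", line 10, in proj
    c=camera_info(cam);p=np.array(c["intrinsics"])@(np.array(c["R"])@np.array(X,float)+np.array(c["t"]));return p[:2]/p[2]
ValueError: time passes only in moves, steps and waits
```

```bash
python3 - <<'E'
s=open('h.py').read()
s=s.replace("from plant import *","import plant\nfrom plant import *\nCI={n:plant.camera_info(n) for n in('top','scene')}\ncamera_info=CI.get")
s+='''
def hull(m):
    m=m.astype(np.uint8);n,l,st,_=cv2.connectedComponentsWithStats(m)
    m=(l==1+np.argmax(st[1:,4])).astype(np.uint8)
    h=cv2.convexHull(np.argwhere(m)[:,::-1].astype(np.int32));cv2.fillConvexPoly(m,h,1);return m
'''
open('h.py','w').write(s)
E
python3 - <<'E'
from h import *
np.set_printoptions(precision=2,suppress=True)
save("top","crop1.png",(160,160,420,320),3);grab_frame("scene")
near={"tamper":((287,225),(275,212)),"bin":((198,215),(350,214)),"trivet":((381,214),(194,236)),"rest":((285,227),(275,220))}
out={n:{cam:pick(n,cam,px)["pixels"] for cam,px in(("top",a),("scene",b))} for n,(a,b) in near.items()}
np.savez("m.npz",**{n+"_"+c:m for n,d in out.items() for c,m in d.items()})
th=np.linspace(0,2*np.pi,40)
tv=np.array([[70*np.cos(a),70*np.sin(a),z] for a in th for z in(0,8)])
for cams in(("top",),("scene",),("top","scene")):
    print(cams,"bin",fit({c:hull(out["bin"][c]) for c in cams},[box(-98,98,-42,42,0,50)],flat,[575,243,.25]))
    print(cams,"lean",fit({c:out["tamper"][c] for c in cams},TB,lean,[541,6,-1.3]))
    print(cams,"rest",fit({c:hull(out["rest"][c]) for c in cams},[box(-75,75,-50,50,0,5)],flat,[541,6,-1.3]))
    print(cams,"trivet",fit({c:hull(out["trivet"][c]) for c in cams},[tv],lambda p:(Ro.identity(),np.array([p[0],p[1],0])),[584,-250],(8,8)))
E
```

```text
Traceback (most recent call last):
  File "h.py", line 49, in pick
    return min((r for r in cut_out(n,cam)),key=lambda r:np.hypot(*(np.array(r["at"])-near)))
ValueError: min() iterable argument is empty
```

View pics/crop1.png

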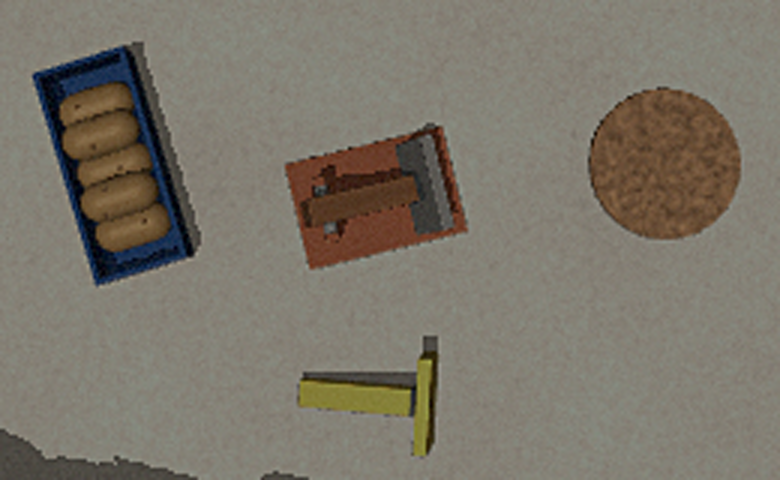

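The crop confirms the choice: wooden handle with steel plate on the terracotta rest, in crop (300-450,130-230). The yellow one lies below at (370,395), the potatoes are in the bin on the left, and the trivet is at (665,163).

```bash
python3 - <<'E'
from h import *
np.set_printoptions(precision=2,suppress=True)
grab_frame("top");grab_frame("scene")
near={"tamper":((287,225),(275,212)),"bin":((198,215),(350,214)),"trivet":((381,214),(194,236)),"rest":((285,227),(275,220))}
out={}
for n,(a,b) in near.items():
    out[n]={}
    for cam,px in(("top",a),("scene",b)):
        for k in range(3):
            c=[r for r in cut_out(n,cam) if np.hypot(*(np.array(r["at"])-px))<25]
            if c: out[n][cam]=c[0]["pixels"];break
            grab_frame(cam)
print({n:list(d) for n,d in out.items()}, read_state()["time"])
th=np.linspace(0,2*np.pi,40)
tv=np.array([[70*np.cos(a),70*np.sin(a),z] for a in th for z in(0,8)])
for cams in(("top",),("scene",),("top","scene")):
  for n,boxes,pose,x0,f in(("bin",[box(-98,98,-42,42,0,50)],flat,[575,243,.25],hull),("tamper",TB,lean,[541,6,-1.3],lambda m:m),
    ("rest",[box(-75,75,-50,50,0,5)],flat,[541,6,-1.3],hull),("trivet",[tv],lambda p:(Ro.identity(),np.array([p[0],p[1],0])),[584,-250],hull)):
    if all(c in out[n] for c in cams): print(cams,n,*fit({c:f(out[n][c]) for c in cams},boxes,pose,x0))
E
```

```text
{'tamper': ['top', 'scene'], 'bin': ['top', 'scene'], 'trivet': ['top', 'scene'], 'rest': ['top', 'scene']} 2.4
('top',) bin [569.82 245.37   0.32] 0.03052178615938106
('top',) tamper [545.49  10.87  -1.32] 0.08020833333333333
('top',) rest [532.67  15.89  -1.29] 0.6844556324732536
('top',) trivet [ 582.38 -256.57] 0.023606975754997928
('scene',) bin [573.62 244.25   0.31] 0.0228232382061736
('scene',) tamper [547.9    9.22  -1.28] 0.11441272812353764
('scene',) rest [549.61   8.83  -1.32] 0.04351406131238911
('scene',) trivet [ 582.99 -258.53] 0.03949565317519721
('top', 'scene') bin [571.17 244.96   0.31] 0.03644736315021985
('top', 'scene') tamper [546.01   9.66  -1.33] 0.11291583132158062
('top', 'scene') rest [546.57   9.21  -1.31] 0.3819428854873906
('top', 'scene') trivet [ 582.93 -257.18] 0.03549235960717856
```

```bash
cat >> h.py <<'E'
G=grasp_offset if not callable(grasp_offset) else grasp_offset()
REST=np.array([546.3,9.6,-1.31]); BIN=np.array([571.5,244.9,.31]); TRIV=np.array([583,-257,0.])
def toolR(phi): # tool axes in tamper frame: y=tamper x, z=(0,sin,-cos)
    z=np.array([0,np.sin(phi),-np.cos(phi)]);y=np.array([1,0,0]);return Ro.from_matrix(np.c_[np.cross(y,z),y,z])
def go(R,p,show=True):
    s=read_state();R0=Ro.from_rotvec(s["tool_rot"]);dr=(R0.inv()*R).as_rotvec();d=R.inv().apply(p-s["tool_pos"])
    print("t",round(s["time"],2),"dr",dr.round(3),"deg",np.degrees(np.linalg.norm(dr)).round(1),"then tool shift",d.round(1),"target",p.round(1))
def tcp_for(Rt,t,h,phi,back=0): # tamper pose -> tool pose gripping handle at height h
    R=Rt*toolR(phi);return R,t+Rt.apply([0,0,h])+R.apply([0,0,G-back])
E
python3 - <<'E'
from h import *
Rt,t=lean(REST); print(t)
for b in(140,0): go(*tcp_for(Rt,t,62,np.radians(40),b))
E
```

```text
[559.70820169 -40.64161748  34.13047124]
t 2.4 dr [ 0.266 -0.477  0.991] deg 64.8 then tool shift [-431.6  240.2  316.5] target [529.1  74.2 160.3]
t 2.4 dr [ 0.266 -0.477  0.991] deg 64.8 then tool shift [-431.6  240.2  456.5] target [547.1   6.6  39.1]
```

Call:
move_arm(moves=[{"translation":[0,0,0],"dr":[0.033,-0.06,0.124]},{"translation":[0,0,0],"dr":[0.033,-0.06,0.124]},{"translation":[0,0,0],"dr":[0.033,-0.06,0.124]},{"translation":[0,0,0],"dr":[0.033,-0.06,0.124]},{"translation":[0,0,0],"dr":[0.033,-0.06,0.124]},{"translation":[0,0,0],"dr":[0.033,-0.06,0.124]},{"translation":[0,0,0],"dr":[0.033,-0.06,0.124]},{"translation":[0,0,0],"dr":[0.033,-0.06,0.124]},{"translation":[-43,24,31],"dr":[0,0,0]},{"translation":[-43,24,31],"dr":[0,0,0]},{"translation":[-43,24,31],"dr":[0,0,0]},{"translation":[-43,24,31],"dr":[0,0,0]},{"translation":[-43,24,31],"dr":[0,0,0]},{"translation":[-43,24,31],"dr":[0,0,0]},{"translation":[-43,24,31],"dr":[0,0,0]},{"translation":[-43,24,31],"dr":[0,0,0]},{"translation":[-43,24,31],"dr":[0,0,0]},{"translation":[-43,24,31],"dr":[0,0,0]},{"translation":[0,0,0],"dr":[0,0,0]},{"translation":[0,0,0],"dr":[0,0,0]}], jaw=0)

```text
time: 4.9
tool_pos: [527.3, 78.6, 166.4]
tool_rot: [1.641, 2.132, -0.438]
force: [-0.7, 0.0, -0.3]
opening: 93.2
grasp_force: 0.0
```

```bash
python3 - <<'E'
from h import *
print(read_state()["q"].round(2))
Rt,t=lean(REST)
for b in(140,0): go(*tcp_for(Rt,t,62,np.radians(40),b))
save("scene","s2.png",(180,100,400,265),3.6)
E
```

```text
[ 0.32  0.44  1.77 -0.61  1.06  0.4 ]
t 4.9 dr [ 0.002  0.001 -0.002] deg 0.2 then tool shift [-1.   0.5  7.7] target [529.1  74.2 160.3]
t 4.9 dr [ 0.002  0.001 -0.002] deg 0.2 then tool shift [ -1.    0.5 147.7] target [547.1   6.6  39.1]
```

View pics/s2.png

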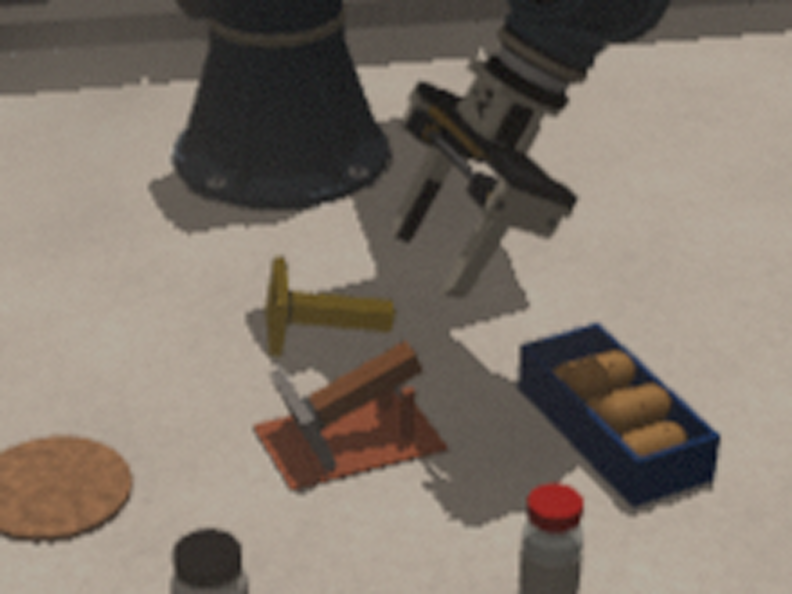

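The picture shows the open gripper lined up and tilted towards the handle (340-400,350-400), clear of the yellow look-alike. I'll advance and close.

Call:
move_arm(moves=[{"translation":[-1,0.5,20],"dr":[0,0,0]},{"translation":[0,0,25],"dr":[0,0,0]},{"translation":[0,0,25],"dr":[0,0,0]},{"translation":[0,0,25],"dr":[0,0,0]},{"translation":[0,0,20],"dr":[0,0,0]},{"translation":[0,0,15],"dr":[0,0,0]},{"translation":[0,0,10],"dr":[0,0,0]},{"translation":[0,0,7],"dr":[0,0,0]},{"translation":[0,0,0],"dr":[0,0,0]},{"translation":[0,0,0],"dr":[0,0,0]}])

```text
time: 6.2
tool_pos: [547.9, 6.8, 40.2]
tool_rot: [1.64, 2.132, -0.437]
force: [-1.1, 0.8, 0.2]
opening: 93.4
grasp_force: 0.0
```

Call:
move_arm(moves=[{"translation":[0,0,0],"dr":[0,0,0]},{"translation":[0,0,0],"dr":[0,0,0]},{"translation":[0,0,0],"dr":[0,0,0]},{"translation":[0,0,0],"dr":[0,0,0]},{"translation":[0,0,0],"dr":[0,0,0]},{"translation":[0,0,0],"dr":[0,0,0]},{"translation":[0,0,0],"dr":[0,0,0]},{"translation":[0,0,0],"dr":[0,0,0]}], jaw=1)

```text
time: 7.2
tool_pos: [547.5, 6.6, 39.8]
tool_rot: [1.64, 2.133, -0.438]
force: [-0.3, 1.5, 0.7]
opening: 24.0
grasp_force: 30.0
```

```bash
python3 - <<'E'
from h import *
s=read_state();R=Ro.from_rotvec(s["tool_rot"]);print("up10",R.inv().apply([0,0,10]).round(2),R.as_matrix().round(2))
print(s["q"].round(2))
Rt=Ro.from_euler("z",.29);ph=np.radians(40)
# lifted pose
go(*tcp_for(Rt,np.array([TRIV[0],TRIV[1],110.]),62,ph));go(*tcp_for(Rt,np.array([TRIV[0],TRIV[1],8.]),62,ph))
Rn=(Rt*toolR(ph)); print(Rn.inv().apply([0,0,10]).round(2), Rn.inv().apply([0,0,120]+np.array([0,0,0])))
E
```

```text
up10 [-5.01  0.02 -8.65] [[-0.22  0.97  0.13]
 [ 0.84  0.26 -0.48]
 [-0.5   0.   -0.87]]
[ 0.18  0.64  1.84 -0.78  0.78  0.52]
t 7.2 dr [ 0.005  1.223 -0.031] deg 70.1 then tool shift [-116.3  -41.4 -251.4] target [ 579.5 -245.4  157.6]
t 7.2 dr [ 0.005  1.223 -0.031] deg 70.1 then tool shift [-181.8  -41.4 -173.2] target [ 579.5 -245.4   55.6]
[ 6.43  0.   -7.66] [ 77.13451316   0.         -91.92533317]
```

Call:
move_arm(moves=[{"translation":[-4,0,-7],"dr":[0,0,0]},{"translation":[-10,0,-17.3],"dr":[0,0,0]},{"translation":[-15,0,-26],"dr":[0,0,0]},{"translation":[-15,0,-26],"dr":[0,0,0]},{"translation":[-15,0,-26],"dr":[0,0,0]},{"translation":[0,0,0],"dr":[0,0.1223,-0.003]},{"translation":[0,0,0],"dr":[0,0.1223,-0.003]},{"translation":[0,0,0],"dr":[0,0.1223,-0.003]},{"translation":[0,0,0],"dr":[0,0.1223,-0.003]},{"translation":[0,0,0],"dr":[0,0.1223,-0.003]},{"translation":[0,0,0],"dr":[0,0.1223,-0.003]},{"translation":[0,0,0],"dr":[0,0.1223,-0.003]},{"translation":[0,0,0],"dr":[0,0.1223,-0.003]},{"translation":[0,0,0],"dr":[0,0.1223,-0.003]},{"translation":[0,0,0],"dr":[0,0.1223,-0.003]},{"translation":[0,0,0],"dr":[0,0,0]},{"translation":[0,0,0],"dr":[0,0,0]}])

```text
time: 9.32
tool_pos: [547.3, 6.9, 158.2]
tool_rot: [-1.512, -2.031, -0.554]
force: [-0.0, -0.3, -3.1]
opening: 23.8
grasp_force: 30.0
```

```bash
python3 - <<'E'
from h import *
s=read_state();R=Ro.from_rotvec(s["tool_rot"]);print(s["q"].round(2))
Rt=Ro.from_euler("z",.29);ph=np.radians(40)
go(*tcp_for(Rt,np.array([TRIV[0],TRIV[1],60.]),62,ph))
grab_frame("scene");grab_frame("top")
# tamper in tool frame: fit actual tamper from image
Tt=R*toolR(ph).inv(); t0=s["tool_pos"]-R.apply([0,0,G])-Tt.apply([0,0,62])
def pose(p): return R*Ro.from_euler("y",p[1])*toolR(ph).inv(), s["tool_pos"]-R.apply([0,0,G])-(R*Ro.from_euler("y",p[1])*toolR(ph).inv()).apply([0,0,p[0]])
for cam in("scene","top"):
    px=proj(cam,t0+[0,0,20]); c=[r for r in cut_out("tamper",cam)]
    print(cam,px.round(),[(np.round(r["at"]),r["p"],r["pixels"].sum()) for r in c])
    c=[r for r in c if np.hypot(*(np.array(r["at"])-px))<25]
    if c and cam=="scene": print(fit({cam:c[0]["pixels"]},TB,pose,[62,0.],(6,.1)))
save("scene","s3.png",(180,80,400,265),3.2)
E
```

```text
[-0.34  0.62  1.56  0.55  1.44 -0.85]
t 9.32 dr [0.005 0.003 0.003] deg 0.4 then tool shift [-224.8  -41.3 -122.6] target [ 579.5 -245.4  107.6]
scene [272. 189.] [(array([273., 193.]), 0.65, np.int64(422)), (array([281., 190.]), 0.44, np.int64(101))]
(array([ 6.28444252e+01, -2.25696564e-02]), np.float64(0.3683465458663646))
top [292. 223.] [(array([291., 291.]), 0.9, np.int64(636)), (array([288., 227.]), 0.85, np.int64(609))]
```

View pics/s3.png

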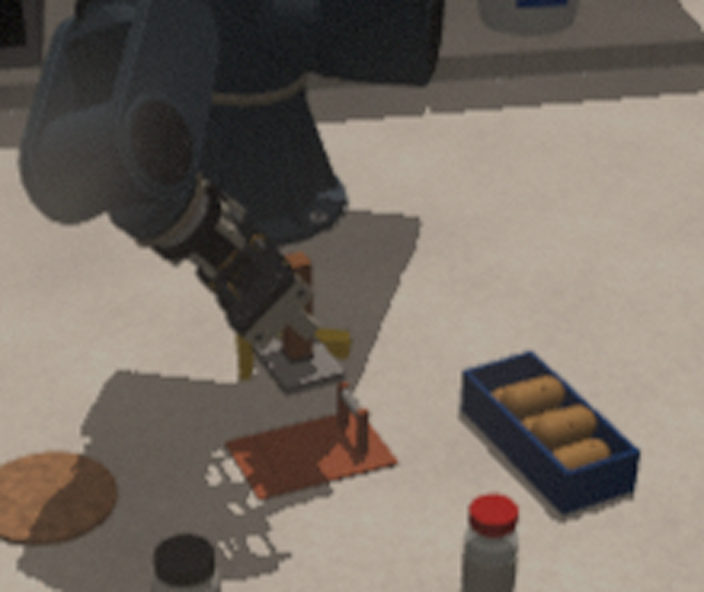

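The tamper hangs upright in the gripper, around (290,330) in the crop, clear of the rest. I'll carry it over the trivet.

Call:
move_arm(moves=[{"translation":[-20,-4.1,-12],"dr":[0,0,0]},{"translation":[-25,-4.6,-14],"dr":[0,0,0]},{"translation":[-25,-4.6,-14],"dr":[0,0,0]},{"translation":[-25,-4.6,-14],"dr":[0,0,0]},{"translation":[-25,-4.6,-14],"dr":[0,0,0]},{"translation":[-25,-4.6,-14],"dr":[0,0,0]},{"translation":[-25,-4.6,-14],"dr":[0,0,0]},{"translation":[-25,-4.6,-14],"dr":[0.005,0.003,0.003]},{"translation":[-20,-4,-8],"dr":[0,0,0]},{"translation":[-9,-1.6,-4],"dr":[0,0,0]},{"translation":[0,0,0],"dr":[0,0,0]},{"translation":[0,0,0],"dr":[0,0,0]}])

```text
time: 11.08
tool_pos: [578.5, -244.3, 107.4]
tool_rot: [-1.508, -2.024, -0.551]
force: [-0.0, 0.1, -2.3]
opening: 23.8
grasp_force: 30.0
```

```bash
python3 - <<'E'
from h import *
s=read_state();R=Ro.from_rotvec(s["tool_rot"]);print(s["q"].round(2))
Rt=Ro.from_euler("z",.29);ph=np.radians(40)
go(*tcp_for(Rt,np.array([TRIV[0],TRIV[1],60.]),62.5,ph))
go(*tcp_for(Rt,np.array([TRIV[0],TRIV[1],8.]),62.5,ph))
def pose(p):
    Q=R*Ro.from_euler("y",p[1])*toolR(ph).inv(); return Q, s["tool_pos"]-R.apply([0,0,G])-Q.apply([0,0,p[0]])
t0=pose([62,0])[1]
for cam in("scene","top"):
    grab_frame(cam);px=proj(cam,t0+[0,0,30])
    c=[r for r in cut_out("tamper",cam) if np.hypot(*(np.array(r["at"])-px))<25]
    print(cam,px.round(),[(np.round(r["at"]),r["p"],r["pixels"].sum()) for r in c])
save("scene","s4.png",(120,130,300,265),4)
E
```

```text
[-0.65  0.91  1.14  0.4   1.68 -1.01]
t 11.07 dr [-0.    -0.003 -0.   ] deg 0.2 then tool shift [-0.6  0.7 -1.4] target [ 579.5 -245.4  108.1]
t 11.07 dr [-0.    -0.003 -0.   ] deg 0.2 then tool shift [-34.1   0.7  38.4] target [ 579.5 -245.4   56.1]
scene [191. 213.] [(array([191., 217.]), 0.72, np.int64(527))]
top [390. 213.] [(array([389., 214.]), 0.91, np.int64(766))]
```

View pics/s4.png

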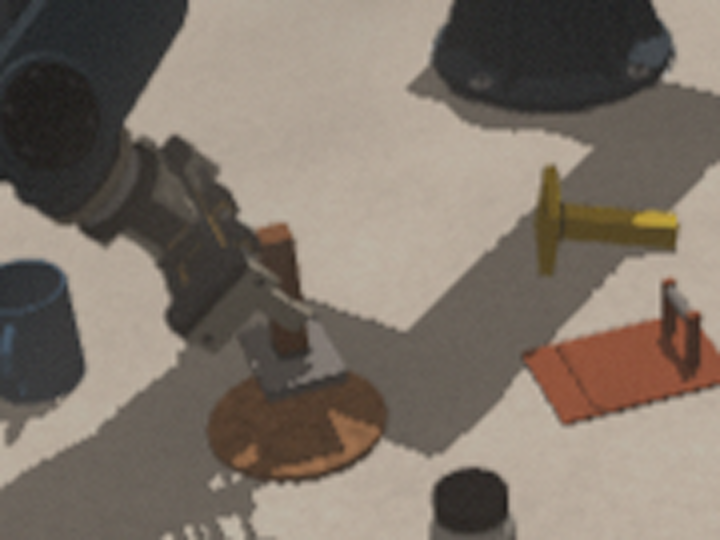

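The tamper is over the trivet (plate at (295,355), trivet centre at (297,425) in the crop), with the mug clear on the left. Lowering now.

Call:
move_arm(moves=[{"translation":[-7.7,0.7,7.8],"dr":[0,-0.003,0]},{"translation":[-7,0,8.4],"dr":[0,0,0]},{"translation":[-7,0,8.4],"dr":[0,0,0]},{"translation":[-5.1,0,6.1],"dr":[0,0,0]},{"translation":[-2.6,0,3.1],"dr":[0,0,0]},{"translation":[-1.3,0,1.5],"dr":[0,0,0]},{"translation":[0,0,0],"dr":[0,0,0]},{"translation":[0,0,0],"dr":[0,0,0]}])

```text
time: 12.32
tool_pos: [579.5, -245.5, 60.7]
tool_rot: [-1.511, -2.026, -0.549]
force: [0.8, 0.3, -2.0]
opening: 24.0
grasp_force: 30.0
```

```bash
python3 - <<'E'
from h import *
Rt=Ro.from_euler("z",.29);ph=np.radians(40)
go(*tcp_for(Rt,np.array([TRIV[0],TRIV[1],8.]),62.5,ph))
t=np.array([583,-257,10.])
a,b=proj("scene",t),proj("scene",t+[0,0,120]); print("vertical slope",(b-a).round(1), "tilted 5deg in y",(proj("scene",t+[0,10.5,119.5])-a).round(1))
def up(p): return Ro.from_euler("z",.29)*Ro.from_euler("x",p[3]),np.array([p[0],p[1],p[2]])
m={}
for cam in("scene","top"):
    for k in range(3):
        grab_frame(cam);px=proj(cam,t+[0,0,40]);c=[r for r in cut_out("tamper",cam) if np.hypot(*(np.array(r["at"])-px))<25]
        if c: m[cam]=c[0]["pixels"];break
print(list(m),fit(m,TB,up,[583,-257,12,0.],(6,6,4,.08)))
E
```

```text
t 12.32 dr [ 0.     0.001 -0.001] deg 0.0 then tool shift [-2.9  0.1  3.5] target [ 579.5 -245.4   56.1]
vertical slope [ -4.5 -31.3] tilted 5deg in y [ -1.  -31.5]
['scene', 'top'] (array([ 5.83021006e+02, -2.56108349e+02,  1.28273463e+01, -1.22487265e-02]), np.float64(0.2522195141397946))
```

Upright, 4.6 mm above the trivet. I'll lower to contact.

Call:
move_arm(moves=[{"translation":[-1.3,0,1.5],"dr":[0,0,0]},{"translation":[-0.65,0,0.75],"dr":[0,0,0]},{"translation":[-0.65,0,0.75],"dr":[0,0,0]},{"translation":[-0.3,0,0.4],"dr":[0,0,0]},{"translation":[0,0,0],"dr":[0,0,0]}])

```text
time: 13.15
tool_pos: [579.3, -245.4, 55.9]
tool_rot: [-1.511, -2.025, -0.549]
force: [0.7, -0.6, -2.4]
opening: 23.8
grasp_force: 30.0
```

Call:
move_arm(moves=[{"translation":[-0.65,0,0.75],"dr":[0,0,0]},{"translation":[0,0,0],"dr":[0,0,0]}])

```text
time: 13.4
tool_pos: [579.3, -245.4, 54.8]
tool_rot: [-1.511, -2.025, -0.549]
force: [-0.1, 0.3, -1.9]
opening: 23.9
grasp_force: 30.0
```

Call:
move_arm(moves=[{"translation":[-0.65,0,0.75],"dr":[0,0,0]},{"translation":[0,0,0],"dr":[0,0,0]}])

```text
time: 13.65
tool_pos: [579.4, -245.4, 54.0]
tool_rot: [-1.511, -2.026, -0.549]
force: [0.1, 0.7, -1.5]
opening: 23.7
grasp_force: 30.0
```

Call:
move_arm(moves=[{"translation":[-0.65,0,0.75],"dr":[0,0,0]},{"translation":[0,0,0],"dr":[0,0,0]}])

```text
time: 13.9
tool_pos: [579.5, -245.5, 53.9]
tool_rot: [-1.51, -2.026, -0.55]
force: [-1.4, -0.1, 3.7]
opening: 23.8
grasp_force: 30.0
```

Call:
move_arm(moves=[{"translation":[0,0,0],"dr":[0,0,0]},{"translation":[0,0,0],"dr":[0,0,0]},{"translation":[0,0,0],"dr":[0,0,0]},{"translation":[0,0,0],"dr":[0,0,0]},{"translation":[0,0,0],"dr":[0,0,0]},{"translation":[0,0,0],"dr":[0,0,0]},{"translation":[0,0,-10],"dr":[0,0,0]},{"translation":[0,0,-20],"dr":[0,0,0]},{"translation":[0,0,-30],"dr":[0,0,0]},{"translation":[0,0,-30],"dr":[0,0,0]},{"translation":[0,0,-30],"dr":[0,0,0]},{"translation":[0,0,-30],"dr":[0,0,0]},{"translation":[0,0,-20],"dr":[0,0,0]},{"translation":[0,0,0],"dr":[0,0,0]}], jaw=0)

```text
time: 15.65
tool_pos: [610.8, -351.2, 184.3]
tool_rot: [-1.513, -2.028, -0.549]
force: [-0.3, -0.7, -0.5]
opening: 93.4
grasp_force: 0.0
```

```bash
python3 - <<'E'
from h import *
np.set_printoptions(precision=2,suppress=True)
t=np.array([583,-257,8.])
def up(p): return Ro.from_euler("z",p[2]),np.array([p[0],p[1],8.])
m={}
for cam in("scene","top"):
    for k in range(3):
        grab_frame(cam);px=proj(cam,t+[0,0,40]);c=[r for r in cut_out("tamper",cam) if np.hypot(*(np.array(r["at"])-px))<25]
        if c: m[cam]=c[0]["pixels"];break
for k in list(m): print(k,fit({k:m[k]},TB,up,[583,-257,.29],(6,6,.1)))
print(list(m),fit(m,TB,up,[583,-257,.29],(6,6,.1)))
Rt=Ro.from_euler("z",.29)
for z in(90,0): go(*tcp_for(Rt,t,92,0.,z))
print(read_state()["q"].round(2))
save("top","t5.png",(330,160,450,250),5)
E
```

```text
scene (array([ 586.05, -256.25,    0.26]), np.float64(0.0651485148514851))
top (array([ 583.27, -255.08,    0.29]), np.float64(0.04519817662056713))
['scene', 'top'] (array([ 583.52, -255.93,    0.28]), np.float64(0.06632778495995478))
t 15.85 dr [-0.  -0.7 -0. ] deg 40.1 then tool shift [96.5  0.2 11.3] target [ 583.  -257.   171.2]
t 15.85 dr [-0.  -0.7 -0. ] deg 40.1 then tool shift [ 96.5   0.2 101.3] target [ 583.  -257.    81.2]
[-0.72  1.03  0.72  0.38  1.99 -0.96]
```

View pics/t5.png

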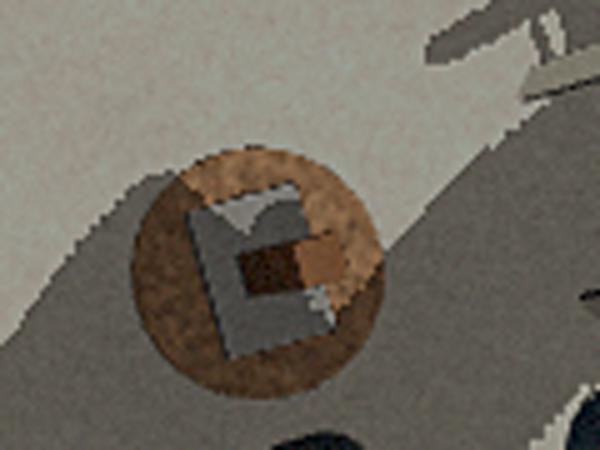

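The tamper stands upright, centred on the trivet (plate centre near (262,272) in the crop). I'll turn the tool vertical and regrasp the upper half of the handle from above.

Call:
move_arm(moves=[{"translation":[0,0,0],"dr":[0,-0.14,0]},{"translation":[0,0,0],"dr":[0,-0.14,0]},{"translation":[0,0,0],"dr":[0,-0.14,0]},{"translation":[0,0,0],"dr":[0,-0.14,0]},{"translation":[0,0,0],"dr":[0,-0.14,0]},{"translation":[24,0,0],"dr":[0,0,0]},{"translation":[24,0,0],"dr":[0,0,0]},{"translation":[24,0,0],"dr":[0,0,0]},{"translation":[24,0,0],"dr":[0,0,0]},{"translation":[0,0,0],"dr":[0,0,0]},{"translation":[0,0,0],"dr":[0,0,0]}])

```text
time: 17.27
tool_pos: [583.4, -258.6, 183.0]
tool_rot: [1.877, 2.518, -0.003]
force: [-0.7, 0.5, 0.1]
opening: 92.7
grasp_force: 0.0
```

```bash
python3 - <<'E'
from h import *
Rt=Ro.from_euler("z",.285)
go(*tcp_for(Rt,np.array([583.2,-256.,8.]),92,0.,0))
print(read_state()["q"].round(2))
E
```

```text
t 17.27 dr [-0.001  0.002  0.005] deg 0.3 then tool shift [  2.5   0.6 101.8] target [ 583.2 -256.    81.2]
[-0.49  0.54  1.44 -0.    1.15 -0.78]
```

Call:
move_arm(moves=[{"translation":[2.5,0.6,15],"dr":[0,0.002,0.005]},{"translation":[0,0,20],"dr":[0,0,0]},{"translation":[0,0,20],"dr":[0,0,0]},{"translation":[0,0,20],"dr":[0,0,0]},{"translation":[0,0,17],"dr":[0,0,0]},{"translation":[0,0,10],"dr":[0,0,0]},{"translation":[0,0,0],"dr":[0,0,0]},{"translation":[0,0,0],"dr":[0,0,0]}])

```text
time: 18.27
tool_pos: [583.4, -255.8, 81.6]
tool_rot: [1.884, 2.513, -0.001]
force: [-0.0, 0.2, -0.3]
opening: 92.9
grasp_force: 0.0
```

Call:
move_arm(moves=[{"translation":[0,0,0],"dr":[0,0,0]},{"translation":[0,0,0],"dr":[0,0,0]},{"translation":[0,0,0],"dr":[0,0,0]},{"translation":[0,0,0],"dr":[0,0,0]},{"translation":[0,0,0],"dr":[0,0,0]},{"translation":[0,0,0],"dr":[0,0,0]},{"translation":[0,0,0],"dr":[0,0,0]},{"translation":[0,0,0],"dr":[0,0,0]}], jaw=1)

```text
time: 19.27
tool_pos: [583.0, -255.6, 80.9]
tool_rot: [-1.884, -2.513, 0.001]
force: [-0.8, -0.1, 0.0]
opening: 23.8
grasp_force: 30.0
```

Call:
move_arm(moves=[{"translation":[0,0,-10],"dr":[0,0,0]},{"translation":[0,0,-25],"dr":[0,0,0]},{"translation":[0,0,-30],"dr":[0,0,0]},{"translation":[0,0,-30],"dr":[0,0,0]},{"translation":[0,0,-15],"dr":[0,0,0]},{"translation":[0,0,0],"dr":[0,0,0]}])

```text
time: 20.02
tool_pos: [583.3, -255.7, 191.6]
tool_rot: [1.884, 2.513, -0.001]
force: [-0.3, -0.6, -3.7]
opening: 24.1
grasp_force: 30.0
```

```bash
python3 - <<'E'
from h import *
R=Ro.from_euler("z",.31)*toolR(0.)
go(R,np.array([571.5,244.9,190.]))
E
```

```text
t 20.02 dr [ 0.     0.001 -0.026] deg 1.5 then tool shift [480.3 141.5   1.6] target [571.5 244.9 190. ]
```

Call:
move_arm(moves=[{"translation":[20,6,0],"dr":[0,0.001,-0.026]},{"translation":[35,10.3,0],"dr":[0,0,0]},{"translation":[40,11.8,0],"dr":[0,0,0]},{"translation":[40,11.8,0],"dr":[0,0,0]},{"translation":[40,11.8,0],"dr":[0,0,0]},{"translation":[40,11.8,0],"dr":[0,0,0]},{"translation":[40,11.8,0],"dr":[0,0,0]},{"translation":[40,11.8,0],"dr":[0,0,0]},{"translation":[40,11.8,0],"dr":[0,0,0]},{"translation":[40,11.8,0],"dr":[0,0,0]},{"translation":[40,11.8,0],"dr":[0,0,0]},{"translation":[35,10.3,0],"dr":[0,0,0]},{"translation":[20,6,0],"dr":[0,0,0]},{"translation":[10,3,0],"dr":[0,0,0]},{"translation":[0,0,0],"dr":[0,0,0]},{"translation":[0,0,0],"dr":[0,0,0]}])

```text
time: 22.02
tool_pos: [572.2, 243.9, 191.3]
tool_rot: [-1.852, -2.536, 0.0]
force: [-0.3, -0.2, -3.3]
opening: 23.8
grasp_force: 30.0
```

```bash
python3 - <<'E'
from h import *
R=Ro.from_euler("z",.31)*toolR(0.)
go(R,np.array([571.5,244.9,135.]))
s=read_state()
def up(p): return Ro.from_euler("z",p[2]),np.array([p[0],p[1],s["tool_pos"][2]-73])
t=up([571,245,.31])[1]
for cam in("scene","top"):
    for k in range(2):
        grab_frame(cam);px=proj(cam,t+[0,0,40]);c=[r for r in cut_out("tamper",cam) if np.hypot(*(np.array(r["at"])-px))<25]
        if c: print(cam,fit({cam:c[0]["pixels"]},TB,up,[571,245,.31],(6,6,.1)));break
save("scene","s6.png",(280,130,420,250),5)
E
```

```text
t 22.02 dr [-0.001 -0.001 -0.   ] deg 0.1 then tool shift [ 1.2 -0.3 56.3] target [571.5 244.9 135. ]
scene (array([5.76173333e+02, 2.42028467e+02, 2.85861226e-01]), np.float64(0.20633354265721715))
top (array([576.89350756, 226.44461683,   0.60397951]), np.float64(0.5483253588516747))
```

View pics/s6.png

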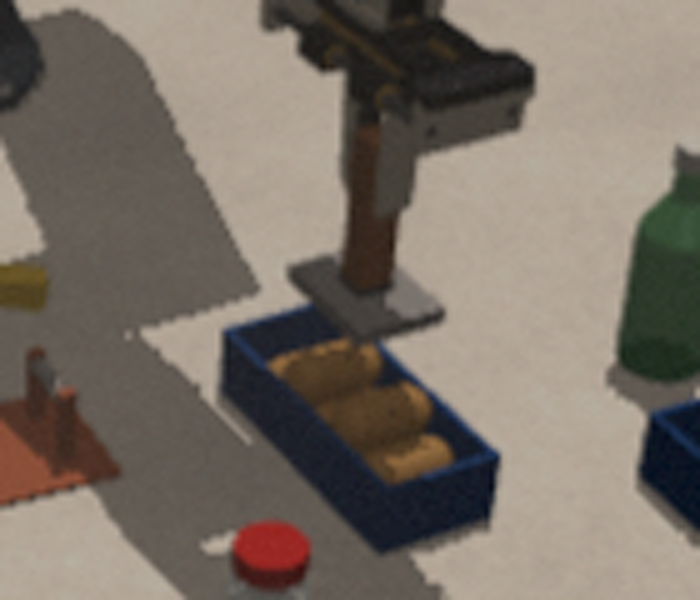

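The plate is square over the bin (plate at (365,295), bin at (360,430) in the crop). I'll descend to just above the heap and then press slowly.

Call:
move_arm(moves=[{"translation":[1.0,-0.6,15],"dr":[0,0,0]},{"translation":[0,0,15],"dr":[0,0,0]},{"translation":[0,0,12],"dr":[0,0,0]},{"translation":[0,0,8],"dr":[0,0,0]},{"translation":[0,0,2],"dr":[0,0,0]},{"translation":[0,0,0],"dr":[0,0,0]}])

```text
time: 23.02
tool_pos: [571.3, 245.7, 139.5]
tool_rot: [-1.851, -2.537, -0.001]
force: [0.4, -0.7, -2.5]
opening: 24.1
grasp_force: 30.0
```

Call:
move_arm(moves=[{"translation":[0,0,1],"dr":[0,0,0]},{"translation":[0,0,1],"dr":[0,0,0]},{"translation":[0,0,1],"dr":[0,0,0]},{"translation":[0,0,0],"dr":[0,0,0]}])

```text
time: 23.52
tool_pos: [571.1, 245.6, 136.3]
tool_rot: [-1.851, -2.537, -0.0]
force: [0.5, 0.1, -2.6]
opening: 23.9
grasp_force: 30.0
```

Call:
move_arm(moves=[{"translation":[0,0,0.7],"dr":[0,0,0]},{"translation":[0,0,0.7],"dr":[0,0,0]},{"translation":[0,0,0.6],"dr":[0,0,0]},{"translation":[0,0,0],"dr":[0,0,0]}])

```text
time: 24.02
tool_pos: [571.0, 245.6, 134.2]
tool_rot: [-1.851, -2.537, 0.0]
force: [-0.6, 0.0, -2.6]
opening: 23.6
grasp_force: 30.0
```

Call:
move_arm(moves=[{"translation":[0,0,0.5],"dr":[0,0,0]},{"translation":[0,0,0.5],"dr":[0,0,0]},{"translation":[0,0,0],"dr":[0,0,0]}])

```text
time: 24.4
tool_pos: [571.0, 245.6, 133.2]
tool_rot: [-1.851, -2.537, 0.0]
force: [0.4, -0.1, -3.0]
opening: 23.7
grasp_force: 30.0
```

Call:
move_arm(moves=[{"translation":[0,0,0.7],"dr":[0,0,0]},{"translation":[0,0,0.7],"dr":[0,0,0]},{"translation":[0,0,0],"dr":[0,0,0]}])

```text
time: 24.78
tool_pos: [571.1, 245.6, 131.9]
tool_rot: [-1.851, -2.537, 0.0]
force: [-0.3, -0.4, -2.8]
opening: 24.1
grasp_force: 30.0
```

Call:
move_arm(moves=[{"translation":[0,0,0.7],"dr":[0,0,0]},{"translation":[0,0,0.7],"dr":[0,0,0]},{"translation":[0,0,0],"dr":[0,0,0]}])

```text
time: 25.15
tool_pos: [571.1, 245.6, 130.5]
tool_rot: [-1.851, -2.537, 0.0]
force: [0.1, 0.3, -2.9]
opening: 23.9
grasp_force: 30.0
```

```bash
python3 - <<'E'
from h import *
s=read_state()
print(s["force"].round(1),s["ft_torque"].round(2))
save("scene","s7.png",(310,160,400,245),7)
t=np.array([571,245.6,s["tool_pos"][2]-73]);R=Ro.from_euler("z",.31)
for cam in["scene"]:
    for v in box(-42,42,-31,31,0,12): print(((proj(cam,R.apply(v)+t)-[310,160])*7).round())
E
```

```text
[ 0.1  0.3 -2.9] [-0.04  0.01  0.01]
[182. 288.]
[184. 266.]
[297. 254.]
[299. 233.]
[279. 386.]
[282. 364.]
[398. 349.]
[400. 328.]
```

View pics/s7.png

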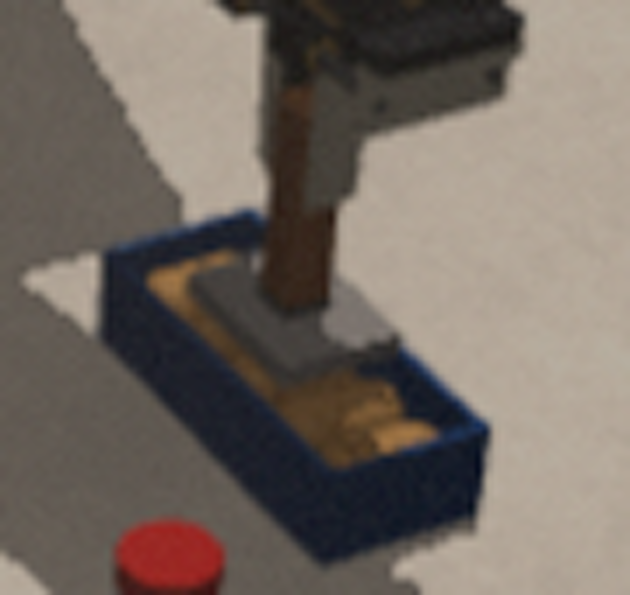

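The plate is level and centred in the bin opening ((290,310) in the crop), just above the heap. No contact force yet, so I continue slowly.

Call:
move_arm(moves=[{"translation":[0,0,0.7],"dr":[0,0,0]},{"translation":[0,0,0.7],"dr":[0,0,0]},{"translation":[0,0,0.7],"dr":[0,0,0]},{"translation":[0,0,0],"dr":[0,0,0]}])

```text
time: 25.7
tool_pos: [571.0, 245.6, 128.3]
tool_rot: [-1.851, -2.537, 0.0]
force: [-0.4, 0.5, -2.7]
opening: 24.0
grasp_force: 30.0
```

Call:
move_arm(moves=[{"translation":[0,0,0.7],"dr":[0,0,0]},{"translation":[0,0,0.7],"dr":[0,0,0]},{"translation":[0,0,0],"dr":[0,0,0]}])

```text
time: 26.08
tool_pos: [571.1, 245.6, 127.0]
tool_rot: [-1.851, -2.537, 0.0]
force: [0.1, -0.2, -2.8]
opening: 23.7
grasp_force: 30.0
```

Call:
move_arm(moves=[{"translation":[0,0,0.7],"dr":[0,0,0]},{"translation":[0,0,0.7],"dr":[0,0,0]},{"translation":[0,0,0],"dr":[0,0,0]}])

```text
time: 26.45
tool_pos: [571.1, 245.6, 125.6]
tool_rot: [-1.851, -2.537, 0.0]
force: [0.2, 0.3, -2.9]
opening: 24.1
grasp_force: 30.0
```

Call:
move_arm(moves=[{"translation":[0,0,0.7],"dr":[0,0,0]},{"translation":[0,0,0.7],"dr":[0,0,0]},{"translation":[0,0,0],"dr":[0,0,0]}])

```text
time: 26.82
tool_pos: [571.1, 245.6, 124.2]
tool_rot: [-1.851, -2.537, 0.0]
force: [0.6, 0.5, -2.9]
opening: 23.8
grasp_force: 30.0
```

```bash
python3 - <<'E'
from h import *
s=read_state()
save("scene","s8.png",(310,160,400,245),7)
R=Ro.from_euler("z",.31)
for z in(51,63):
  t=np.array([571,245.6,z]);print(z,[((proj("scene",R.apply(v)+t)-[310,160])*7).round().tolist() for v in box(-42,42,-31,31,0,0)[::2]])
t=np.array([571.2,244.9,0]);print("rim",[((proj("scene",R.apply(v)+t)-[310,160])*7).round().tolist() for v in box(-98,98,-42,42,50,50)[::2]])
print(sorted([(r["p"],np.round(r["at"]).tolist()) for r in place_of("potato1","scene")])[::-1][:6])
E
```

```text
51 [[181.0, 299.0], [296.0, 266.0], [278.0, 397.0], [396.0, 361.0]]
63 [[183.0, 278.0], [298.0, 244.0], [280.0, 375.0], [399.0, 339.0]]
rim [[99.0, 246.0], [251.0, 202.0], [324.0, 476.0], [487.0, 424.0]]
[(0.57, [355.0, 223.0]), (0.53, [349.0, 214.0]), (0.48, [362.0, 230.0]), (0.45, [338.0, 202.0])]
```

View pics/s8.png

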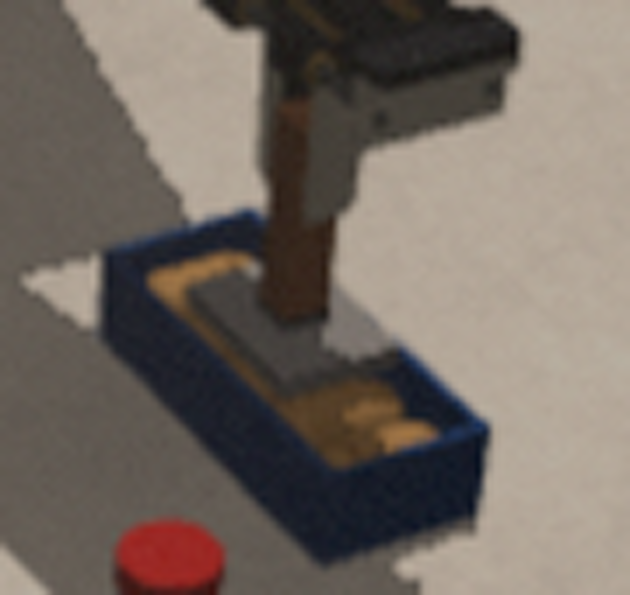

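The plate is now at rim height and centred between the walls, lower corner at (288,395) as predicted. I'll keep pressing gently and watch the force.

Call:
move_arm(moves=[{"translation":[0,0,0.7],"dr":[0,0,0]},{"translation":[0,0,0.7],"dr":[0,0,0]},{"translation":[0,0,0],"dr":[0,0,0]}])

```text
time: 27.3
tool_pos: [571.0, 245.6, 122.8]
tool_rot: [-1.851, -2.537, 0.0]
force: [-0.7, 0.1, -2.6]
opening: 24.4
grasp_force: 30.0
```

Call:
move_arm(moves=[{"translation":[0,0,0.7],"dr":[0,0,0]},{"translation":[0,0,0.7],"dr":[0,0,0]},{"translation":[0,0,0],"dr":[0,0,0]}])

```text
time: 27.68
tool_pos: [571.0, 245.6, 121.4]
tool_rot: [-1.851, -2.537, 0.0]
force: [0.3, 0.0, -3.1]
opening: 23.6
grasp_force: 30.0
```

Call:
move_arm(moves=[{"translation":[0,0,0.7],"dr":[0,0,0]},{"translation":[0,0,0.7],"dr":[0,0,0]},{"translation":[0,0,0],"dr":[0,0,0]}])

```text
time: 28.05
tool_pos: [571.0, 245.6, 119.9]
tool_rot: [-1.851, -2.537, 0.0]
force: [-1.1, -0.8, -3.2]
opening: 24.1
grasp_force: 30.0
```

Call:
move_arm(moves=[{"translation":[0,0,0.7],"dr":[0,0,0]},{"translation":[0,0,0.7],"dr":[0,0,0]},{"translation":[0,0,0],"dr":[0,0,0]}])

```text
time: 28.42
tool_pos: [571.0, 245.6, 118.6]
tool_rot: [-1.851, -2.537, 0.0]
force: [0.0, 0.5, -3.4]
opening: 23.9
grasp_force: 30.0
```

Call:
move_arm(moves=[{"translation":[0,0,0.7],"dr":[0,0,0]},{"translation":[0,0,0.7],"dr":[0,0,0]},{"translation":[0,0,0],"dr":[0,0,0]}])

```text
time: 28.8
tool_pos: [571.1, 245.6, 117.2]
tool_rot: [-1.85, -2.537, 0.0]
force: [0.2, 0.6, -3.4]
opening: 24.2
grasp_force: 30.0
```

Call:
move_arm(moves=[{"translation":[0,0,0.5],"dr":[0,0,0]},{"translation":[0,0,0.5],"dr":[0,0,0]},{"translation":[0,0,0],"dr":[0,0,0]}])

```text
time: 29.18
tool_pos: [571.1, 245.6, 116.2]
tool_rot: [-1.851, -2.537, -0.0]
force: [-0.1, 0.8, -2.0]
opening: 24.0
grasp_force: 30.0
```

Call:
move_arm(moves=[{"translation":[0,0,0.5],"dr":[0,0,0]},{"translation":[0,0,0.5],"dr":[0,0,0]},{"translation":[0,0,0],"dr":[0,0,0]}])

```text
time: 29.55
tool_pos: [571.1, 245.6, 115.2]
tool_rot: [-1.851, -2.537, -0.0]
force: [0.2, 0.6, -3.2]
opening: 24.1
grasp_force: 30.0
```

Call:
move_arm(moves=[{"translation":[0,0,0.4],"dr":[0,0,0]},{"translation":[0,0,0.4],"dr":[0,0,0]},{"translation":[0,0,0],"dr":[0,0,0]}])

```text
time: 29.92
tool_pos: [571.1, 245.7, 114.4]
tool_rot: [-1.851, -2.537, -0.0]
force: [0.0, 0.3, -2.8]
opening: 23.8
grasp_force: 30.0
```

Call:
move_arm(moves=[{"translation":[0,0,0.4],"dr":[0,0,0]},{"translation":[0,0,0.4],"dr":[0,0,0]},{"translation":[0,0,0],"dr":[0,0,0]}])

```text
time: 30.3
tool_pos: [571.3, 245.7, 113.9]
tool_rot: [-1.851, -2.537, -0.001]
force: [-0.2, -0.2, -1.2]
opening: 23.8
grasp_force: 30.0
```

Call:
move_arm(moves=[{"translation":[0,0,0.4],"dr":[0,0,0]},{"translation":[0,0,0],"dr":[0,0,0]}])

```text
time: 30.55
tool_pos: [571.5, 245.8, 113.8]
tool_rot: [-1.851, -2.538, -0.002]
force: [-0.0, -0.9, 4.7]
opening: 24.1
grasp_force: 30.0
```

Firm contact right at the level-layer height (plate at about 41 mm). I'll press a touch more, then lift and verify.

Call:
move_arm(moves=[{"translation":[0,0,0.4],"dr":[0,0,0]},{"translation":[0,0,0],"dr":[0,0,0]},{"translation":[0,0,0],"dr":[0,0,0]}])

```text
time: 30.92
tool_pos: [571.6, 245.8, 113.8]
tool_rot: [-1.851, -2.538, -0.002]
force: [0.7, -0.6, 8.3]
opening: 23.8
grasp_force: 30.0
```

Call:
move_arm(moves=[{"translation":[0,0,-1],"dr":[0,0,0]},{"translation":[0,0,-2],"dr":[0,0,0]},{"translation":[0,0,-4],"dr":[0,0,0]},{"translation":[0,0,-8],"dr":[0,0,0]},{"translation":[0,0,-15],"dr":[0,0,0]},{"translation":[0,0,-25],"dr":[0,0,0]},{"translation":[0,0,-25],"dr":[0,0,0]},{"translation":[50,-15,0],"dr":[0,0,0]},{"translation":[-50,0,0],"dr":[0,0,0]},{"translation":[-50,0,0],"dr":[0,0,0]},{"translation":[-50,0,0],"dr":[0,0,0]},{"translation":[-50,0,0],"dr":[0,0,0]},{"translation":[-50,0,0],"dr":[0,0,0]},{"translation":[0,0,0],"dr":[0,0,0]},{"translation":[0,0,0],"dr":[0,0,0]}])

```text
time: 32.8
tool_pos: [617.9, 51.0, 193.3]
tool_rot: [-1.851, -2.537, -0.001]
force: [0.6, 0.2, -3.1]
opening: 23.7
grasp_force: 30.0
```

```bash
python3 - <<'E'
from h import *
np.set_printoptions(precision=1,suppress=True)
Rb=Ro.from_euler("z",-.31)
for cam in("top","scene"):
    for k in range(2):
        grab_frame(cam)
        print(cam,[(round(r["p"],2),Rb.apply(at_z(cam,r["at"],23)-[571.2,244.9,0])[:2]) for r in place_of("potato1",cam) if r["p"]>.3])
im=grab_frame("top")
# rectify bin at z=35: bin x along columns, 1mm/px; tan mask profile along centre line
c=camera_info("top");R=Ro.from_euler("z",.31)
X=np.array([[x,0,41] for x in range(-100,101,3)],float)
g=[im[tuple(np.round(proj("top",R.apply(v)+[571.2,244.9,0])).astype(int)[::-1])] for v in X]
print([(int(v[0]),int(p[0]),int(p[2])) for v,p in zip(X,g)])
s=read_state();print(s["time"],s["tool_pos"])
E
```

```text
top [(0.8, array([37.5,  5.4])), (0.6, array([-31.5,   6.9])), (0.54, array([-5.2, -2.5])), (0.54, array([-77.9,  -6.6])), (0.51, array([79.1, 12.8]))]
top [(0.84, array([-77.7,  -9.8])), (0.64, array([-34.5,   6.3])), (0.59, array([78.7,  6.7])), (0.59, array([33.5,  9.9])), (0.51, array([-6.3,  1.2]))]
scene [(0.67, array([-33. ,  -7.5])), (0.57, array([ 0.4, -1.6])), (0.53, array([-67.7,  -3.8])), (0.44, array([55. , -6.3])), (0.42, array([73.7, -7.4]))]
scene [(0.65, array([-28.9,  -5.5])), (0.5, array([39.8, -4.4])), (0.42, array([79.7, -7.6]))]
[(-100, 164, 145), (-97, 20, 93), (-94, 36, 66), (-91, 110, 49), (-88, 119, 55), (-85, 126, 59), (-82, 135, 70), (-79, 145, 77), (-76, 151, 87), (-73, 143, 75), (-70, 128, 60), (-67, 117, 54), (-64, 114, 52), (-61, 67, 27), (-58, 87, 41), (-55, 105, 46), (-52, 121, 63), (-49, 125, 56), (-46, 133, 65), (-43, 144, 78), (-40, 149, 83), (-37, 137, 72), (-34, 130, 63), (-31, 119, 57), (-28, 109, 50), (-25, 101, 51), (-22, 16, 31), (-19, 92, 36), (-16, 115, 57), (-13, 123, 60), (-10, 130, 68), (-7, 134, 66), (-4, 150, 86), (-1, 150, 84), (2, 135, 66), (5, 129, 63), (8, 120, 59), (11, 112, 54), (14, 96, 36), (17, 49, 34), (20, 96, 43), (23, 114, 54), (26, 123, 59), (29, 128, 60), (32, 139, 71), (35, 151, 85), (38, 143, 80), (41, 134, 67), (44, 126, 61), (47, 118, 57), (50, 104, 47), (53, 75, 29), (56, 100, 54), (59, 113, 53), (62, 118, 53), (65, 129, 62), (68, 140, 73), (71, 147, 86), (74, 144, 79), (77, 131, 63), (80, 124, 56), (83, 119, 56), (86, 112, 52), (89, 99, 41), (92, 2, 26), (95, 7, 60), (98, 8, 86)]
33.25 [617.9  50.9 192.7]
```

The brightness profile along the bin shows five equal bumps about 37 mm apart, at -76, -40, -3, 35 and 72 mm, filling the bin. The potatoes lie in one level layer. Back to the trivet.

```bash
python3 - <<'E'
from h import *
go(Ro.from_euler("z",.31)*toolR(0.),np.array([583,-256.7,193.]))
E
```

```text
t 33.25 dr [-0.001 -0.001  0.001] deg 0.1 then tool shift [-282.3 -127.1   -0.3] target [ 583.  -256.7  193. ]
```

Call:
move_arm(moves=[{"translation":[-20,-9,0],"dr":[0,0,0]},{"translation":[-35,-15.8,0],"dr":[0,0,0]},{"translation":[-40,-18,0],"dr":[0,0,0]},{"translation":[-40,-18,0],"dr":[0,0,0]},{"translation":[-40,-18,0],"dr":[0,0,0]},{"translation":[-40,-18,0],"dr":[0,0,0]},{"translation":[-35,-15.8,0],"dr":[0,0,0]},{"translation":[-20,-9,0],"dr":[0,0,0]},{"translation":[-12,-5.5,0],"dr":[0,0,0]},{"translation":[0,0,0],"dr":[0,0,0]},{"translation":[0,0,30],"dr":[0,0,0]},{"translation":[0,0,30],"dr":[0,0,0]},{"translation":[0,0,25],"dr":[0,0,0]},{"translation":[0,0,15],"dr":[0,0,0]},{"translation":[0,0,6],"dr":[0,0,0]},{"translation":[0,0,0],"dr":[0,0,0]},{"translation":[0,0,0],"dr":[0,0,0]}])

```text
time: 35.38
tool_pos: [583.5, -256.9, 87.4]
tool_rot: [1.851, 2.538, 0.001]
force: [0.9, 0.3, -3.3]
opening: 23.8
grasp_force: 30.0
```

Call:
move_arm(moves=[{"translation":[0,0,2],"dr":[0,0,0]},{"translation":[0,0,1.5],"dr":[0,0,0]},{"translation":[0,0,1],"dr":[0,0,0]},{"translation":[0,0,0.7],"dr":[0,0,0]},{"translation":[0,0,0],"dr":[0,0,0]}])

```text
time: 36.0
tool_pos: [583.2, -256.8, 81.6]
tool_rot: [-1.851, -2.538, -0.0]
force: [0.5, 0.3, 1.6]
opening: 23.9
grasp_force: 30.0
```

Call:
move_arm(moves=[{"translation":[0,0,0.7],"dr":[0,0,0]},{"translation":[0,0,0],"dr":[0,0,0]}])

```text
time: 36.25
tool_pos: [583.4, -257.0, 81.6]
tool_rot: [1.851, 2.538, 0.0]
force: [-2.7, 1.4, 7.0]
opening: 23.8
grasp_force: 30.0
```

Call:
move_arm(moves=[{"translation":[0,0,0.6],"dr":[0,0,0]},{"translation":[0,0,0],"dr":[0,0,0]}])

```text
time: 36.5
tool_pos: [583.7, -257.0, 81.5]
tool_rot: [1.851, 2.538, 0.0]
force: [-2.5, 2.2, 10.9]
opening: 23.6
grasp_force: 30.0
```

Seated. I'll release and retreat straight up.

Call:
move_arm(moves=[{"translation":[0,0,-0.8],"dr":[0,0,0]},{"translation":[0,0,0],"dr":[0,0,0]}])

```text
time: 36.75
tool_pos: [583.6, -257.0, 81.5]
tool_rot: [1.851, 2.538, 0.0]
force: [-0.3, 0.8, 7.4]
opening: 23.9
grasp_force: 30.0
```

Call:
move_arm(moves=[{"translation":[0,0,0],"dr":[0,0,0]},{"translation":[0,0,0],"dr":[0,0,0]},{"translation":[0,0,0],"dr":[0,0,0]},{"translation":[0,0,0],"dr":[0,0,0]},{"translation":[0,0,0],"dr":[0,0,0]},{"translation":[0,0,0],"dr":[0,0,0]},{"translation":[0,0,-10],"dr":[0,0,0]},{"translation":[0,0,-25],"dr":[0,0,0]},{"translation":[0,0,-30],"dr":[0,0,0]},{"translation":[0,0,-30],"dr":[0,0,0]},{"translation":[0,0,-30],"dr":[0,0,0]},{"translation":[-40,0,0],"dr":[0,0,0]},{"translation":[-40,0,0],"dr":[0,0,0]},{"translation":[-30,0,0],"dr":[0,0,0]},{"translation":[0,0,0],"dr":[0,0,0]},{"translation":[0,0,0],"dr":[0,0,0]}], jaw=0)

```text
time: 38.75
tool_pos: [616.6, -360.8, 205.9]
tool_rot: [-1.85, -2.537, -0.0]
force: [0.3, 0.4, -0.0]
opening: 92.8
grasp_force: 0.0
```

```bash
python3 - <<'E'
from h import *
np.set_printoptions(precision=2,suppress=True)
t=np.array([583,-257,8.])
def up(p): return Ro.from_euler("z",p[2]),np.array([p[0],p[1],8.])
for cam in("top","scene"):
    for k in range(3):
        grab_frame(cam);px=proj(cam,t+[0,0,40]);c=[r for r in cut_out("tamper",cam) if np.hypot(*(np.array(r["at"])-px))<25]
        if c: print(cam,fit({cam:c[0]["pixels"]},TB,up,[583,-257,.31],(6,6,.1)));break
    for n,z in dict(mug=0,spice_jar=0,salt_jar=0,soap=0).items():
        print(n,[(round(r["p"],2),at_z(cam,r["at"],z)[:2]) for r in place_of(n,cam)][:2])
print(read_state()["time"])
E
```

```text
top (array([ 582.97, -253.67,    0.31]), np.float64(0.045458065515372126))
mug [(0.48, array([ 486.86, -461.7 ]))]
spice_jar [(0.75, array([781.37, 134.62])), (0.29, array([496.97, 224.32]))]
salt_jar [(0.66, array([ 783.28, -130.12]))]
soap [(0.58, array([490.24, 478.56])), (0.5, array([ 488.26, -462.82]))]
scene (array([ 583.73, -256.08,    0.28]), np.float64(0.08388478007006617))
mug [(0.58, array([ 491.68, -461.76]))]
spice_jar [(0.65, array([779.69, 141.87]))]
salt_jar [(0.82, array([ 790.87, -131.6 ]))]
soap [(0.65, array([483.77, 484.74]))]
39.35
```

The tamper stands centred on the trivet and the bystanders haven't moved beyond the networks' measuring noise. I'll hand the job in.

```bash
python3 -c "from plant import sign_off; print(sign_off())"
```

```text
the job is handed in; nothing more can be done
None
```

The job is handed in at about 39 s: all five potatoes lie in one level layer, pressed with about 11 N at most, and the tamper stands upright and released within about 3 mm of the trivet's middle; the final check was by measurement, as my 10 pictures were used.

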